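# Nest the interface box and index the holding jaw to its next lock hole

## Task

Push the white interface box along the bench, without lifting it, into the holding fixture until its far long side sits flush against the fixture's rail, between the two black jaws. Then pull up the red lock knob on the blue carriage, slide the carriage one hole towards the fixed jaw so that the box is enclosed, and let the pin drop fully into that next hole. Finish while still holding the red knob with the pin fully engaged: do not let go, and leave the bottle, the solder reel and the tape roll where they stand.

Things in the scene. Friction and masses are not known exactly. Their poses are not given: they have to be found in the camera images.
- fixture: Fixed holding fixture on the bench, turned up to 15 degrees. Rail 36 mm wide (x -18 to +18 mm), top 30 mm high, along y from -185 to +75 mm; 11 mm lock holes in its top at y = -150.5, -110.5, -70.5, -30.5 mm. Origin: on the bench under the rail's centre line; x points away from the robot, y to the left along the rail. The rail's near face, x = -18 mm, is the stop for the box.
- nest (a point): Where the centre of the box belongs when enclosed: 13.5 mm above the bench, at fixture x = -51 mm, y = 0 (axes as the fixture's). The two black jaws, about 36 mm high, stand either side, out to fixture x = -62 mm (11 mm nearer the robot than this point). Fixed jaw: inner face at y = +48.5 mm. Sliding jaw: inner face at y = -88.5 mm at the start, -48.5 mm in the next hole.
- carriage (a joint): Slide of the blue carriage (48 x 44 mm, top 42 mm above the bench) and its jaw, in m: 0 at the start, locked in the second hole; grows along fixture +y towards the fixed jaw; +0.040 is the next hole, -0.040 and +0.080 the others; stops at -0.042 and +0.082. Friction about 1.5 N when unlocked; the round-tipped pin has 1.5 mm play each way in a hole. The jaw may shove the box sideways as it closes.
- plunger (a joint): Height of the sprung lock plunger with the red knob, in m: 0 fully down, pin seated in a hole; 0.010 when the pin's tip (8 mm diameter) rests on the rail between holes; 0.014 pulled fully up (hard stop). A spring pulls it down, 4 N at the bottom, 6 N at the top. The carriage is free only when it stands above 0.010.
- knob_grip (a point): Point on the upright axis of the red lock knob, at the height to grip it. Knob: round, 22 mm diameter, 26 mm high; its top is 8 mm above this point, its underside 18 mm below. Pin seated: 66 mm above the bench, 24 mm above the flat top of the carriage. It rises with the plunger and travels with the carriage: fixture x = 0, y = -110.5 mm plus the carriage value. Axes as the fixture's.
- box_center (a point): Centre of the loose white interface box, half-way up (13.5 mm above the bench). The box is 67 mm along its x, 93 mm along its y and 27 mm high, about 0.16 kg, starting on the bench in front of the fixture, turned by up to about 12 degrees from it; its +x long side faces the rail.
- flux_center (a point): Centre of a small amber dropper bottle with a black top, 34 mm in diameter, 96 mm high, standing upright beyond the fixed jaw's end of the fixture; leave alone.
- reel_center (a point): Centre of a solder reel with blue flanges, 56 mm in diameter, 36 mm high, on the bench to the left of the box; leave alone.
- tape_center (a point): Centre of a roll of amber tape lying flat, 62 mm in diameter, 12 mm high, on the bench to the right of the box; leave alone.

How it is judged:
On the way, in this order (a step that is already met when the one before it is completed fails the run):
1. the box is pushed home against the rail, between the jaws, while the carriage is still locked in its first place (x of box_center in the frame of fixture above -0.056 m and y of box_center in the frame of fixture between -0.046 and 0.006 m and angle between the x axis of box_center and the x axis of fixture, either way round below 0.07 rad and value of joint carriage between -0.004 and 0.004 m and value of joint plunger below 0.003 m), for 0.2 s.
2. the lock plunger is pulled up clear of its hole (value of joint plunger above 0.0105 m), for 0.1 s.
At the end, for the whole second after the job is handed in: The carriage stands in the next hole (40 mm, within 3 mm) with the plunger seated (under 2.5 mm up), the fingers still hold the red knob with more than 1 N, and the box lies on the bench between the jaws, within 6 mm of flush against the rail, centred within 6 mm and square within 4 degrees (value of joint carriage between 0.037 and 0.043 m and value of joint plunger below 0.0025 m and contact force between the fingers and plunger above 1 N and x of box_center in the frame of fixture above -0.057 m and y of box_center in the frame of fixture between -0.006 and 0.006 m and angle between the x axis of box_center and the x axis of fixture, either way round below 0.07 rad and height (world z) of box_center below 0.018 m); the arm keeps its last pose, push and grip.
It fails at once if the box is lifted off the bench or tipped (height (world z) of box_center above 0.023 m or angle between box_center's own z axis and vertical above 0.35 rad).
It fails at once if the carriage is run past the next hole or back to the hole behind (value of joint carriage above 0.055 m or value of joint carriage below -0.015 m).
It fails at once if a bystander is disturbed (distance of any of flux_center, reel_center, tape_center from where it was at the start of the episode above 0.02 m).
It also fails if it takes over 48 s, if anything falls off the work surface, if the arm or the gripper's body presses on something with over 40 N, if the wrist force passes 120 N, or if a joint passes its speed limit or range.

## Robot

A 6-joint arm with a two-finger parallel gripper is mounted at the origin on a cart in front of the work surface, level with it; the furniture and walls round the work are solid. World frame = base frame: x ahead of the robot, y to its left, z up, the work surface at z = 0. Lengths are in m, angles in rad, forces in N, time in s.
With the tool pointing down it reaches from about 0.35 to 0.925 m from the base axis. Payload 6.4 kg.
Tool frame: the origin (TCP) lies between the finger pads; the fingertips stand 17 mm ahead of it and the grasp point (between the pads) lies 2 mm behind it (arm.nose_length is the distance from the TCP to the fingertips, in m); z points along the fingers, y is the line along which they close (so a half turn about z gives the same grasp; the last joint's range is limited). The gripper opens to 94 mm and grips with 3 to 60 N. Pads are 16 mm wide; open, the fingers measure 119 mm over their backs; the gripper's body (75 mm by 177 mm) begins 78 mm behind the grasp point.
Start: joints at [1.054, 0.245, 1.558, -0, 1.339, -0.174], TCP at [0.218, 0.612, 0.222] pointing down, gripper open.
Joint ranges: [-3.13, 3.13], [-1.02, 2.26], [0.13, 2.54], [-0.95, 4.09], [0.21, 2.88], [-2.74, 2.74]. Speed limits (rad/s): [2.57, 2.57, 3.14, 3.14, 3.14, 3.14].

## Interface

Orientations are given as a rotation vector (axis times angle).
In Python, from workcell import arm, eyes, hand_in gives the robot as it stands. The module is installed in compiled form; this text tells all that it offers.
- The arm moves only by the shell command python3 -m creep 'ROWS' [FORCE]. ROWS is JSON, a list of rows, each a list of 7 numbers: the closure, from -1 (fully open) to 1 (shut), so that 0 is half open, then the shift along the tool's x, y, z in m, then the turn, a rotation vector about the tool's x, y, z in degrees. In form: [[fingers, tx, ty, tz, wx, wy, wz], ...]. A call has 1 to 8 rows; each row is the pose to reach, as a shift and turn from the pose commanded when the call began, along the tool's axes at that moment; what a row does not reach only later rows make up. A row lasts 1/10 s, in which the tool goes at most 50 mm and 8.59 degrees, less where a joint would pass 70% of its speed; a pose out of reach is approached as far as the arm can. A call with a gripper value outside its range is refused whole. The fingers move at their own pace and stop on an object; FORCE is the grip in N (left out, the last holds). Time passes only in rows, so rows that repeat a pose let the fingers close. It gives the time, the measured TCP pose, the force, the opening and the grip force at its end, in the units of the state.
- arm.read_state(): the state, without advancing time (a new reading comes with each control period).
- eyes.camera(name): name is "scene" or "top" or "wrist"; returns the picture (420x560x3 uint8, red, green, blue); there is no depth.
- eyes.camera_model(name): a dict with "K" (3x3 intrinsics, pixels), "rvec" (rotation vector, rad) and "tvec" (3), from world to camera coordinates, as OpenCV has them. Camera axes: x right, y down, z forward; pixel columns grow to the right and rows downward; lengths in m; the calibration is good to about 2 mm. A picture is of the moment at which its call begins: read the wrist's pose just before it. camera_model takes no time and is no camera call; for the wrist camera it gives the pose at the moment of the call.
- hand_in(): hands the job in; it is judged then, once.
The state is a dict: "clock": time; "joint_pos": joint angles; "joint_velocities": joint speeds; "tau": joint torques, N m; "eef_pos": TCP position; "orientation": TCP orientation; "wrist_force": force on the tool from outside, world axes, zero at the start; "wrist_torque": the same for the moment, N m; "width": opening from 0.0 (shut) to 1.0 (fully open); "grasp_force": force on a finger pad.
Only numpy, scipy, OpenCV 4.12 (cv2) and the standard library are available. Lean on these libraries where they do the work, as an engineer would, in place of code of your own. Each camera call takes 0.05 s, during which the arm holds its last target. There are 200 camera calls.

## Working session

There is one attempt and no reset: what is moved stays moved. The work goes in short steps, Python scripts to look and compute and a shell command to move; the robot and the scene stay as the last step left them, time stands still between calls to the robot, and variables do not carry over. Pictures are saved under pics/ and viewed, at most 10 in all, crops included, and the job is handed in when it is done.

```bash
mkdir -p pics; python3 - <<'E'
from workcell import arm, eyes
import cv2,numpy as np
s=arm.read_state(); print({k:np.round(v,3).tolist() for k,v in s.items()}, arm.nose_length)
for n in("scene","top"):
    im=eyes.camera(n); cv2.imwrite(f"pics/{n}0.png",im[:,:,::-1]); m=eyes.camera_model(n)
    R=cv2.Rodrigues(np.array(m["rvec"],float))[0]; print(n,np.round(m["K"],1).tolist(),(-R.T@np.ravel(m["tvec"])).round(3),R.round(2).tolist())
E
```

```text
{'clock': 0.0, 'joint_pos': [1.054, 0.246, 1.559, -0.0, 1.339, -0.174], 'joint_velocities': [-0.002, 0.0, 0.002, 0.002, -0.003, -0.002], 'tau': [0.001, -41.584, -31.46, 0.068, 0.033, -0.0], 'eef_pos': [0.218, 0.612, 0.221], 'orientation': [-0.536, -3.095, 0.003], 'wrist_force': [-0.752, 0.133, -0.265], 'wrist_torque': [-0.002, -0.033, -0.047], 'grasp_force': 0.0, 'width': 1.0} 0.017
scene [[383.3, 0.0, 276.9], [0.0, 383.3, 207.4], [0.0, 0.0, 1.0]] [ 0.147 -0.279  0.735] [[0.6, -0.8, -0.01], [-0.61, -0.45, -0.65], [0.52, 0.4, -0.76]]
top [[529.6, 0.0, 281.2], [0.0, 529.6, 212.5], [0.0, 0.0, 1.0]] [0.513 0.058 0.997] [[-0.0, -1.0, -0.01], [-1.0, 0.0, -0.07], [0.07, 0.01, -1.0]]
```

View pics/top0.png

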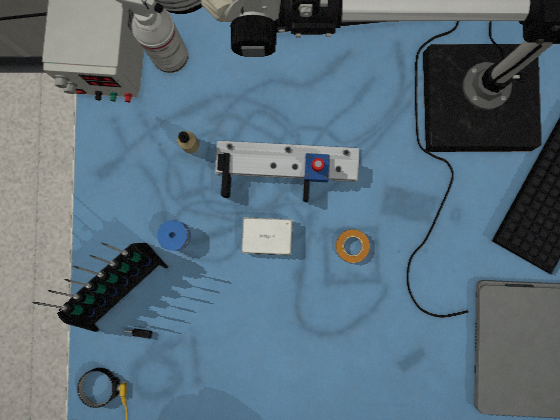

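View pics/scene0.png

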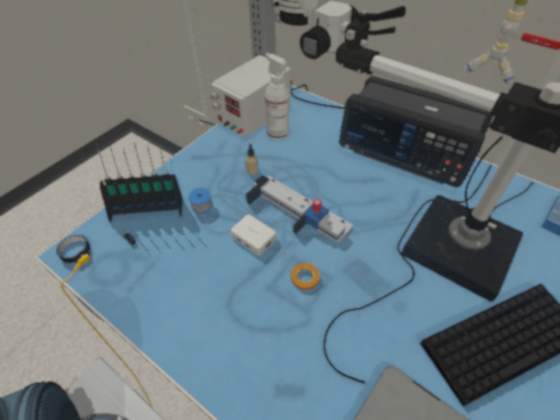

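Top view: the box is at about (267,236), the knob at (317,165), and the rail spans columns 217–359. The reel is at (173,235), the tape at (352,246) and the bottle at (187,141). The scene view agrees. I'll zoom in on the fixture.

```bash
cat > h.py <<'E'
import cv2,numpy as np
from workcell import arm,eyes
def ray(m,uv,z):
    K=np.array(m["K"],float);R=cv2.Rodrigues(np.array(m["rvec"],float))[0];c=-R.T@np.ravel(m["tvec"])
    uv=np.atleast_2d(uv); d=(R.T@np.linalg.solve(K,np.c_[uv,np.ones(len(uv))].T)).T
    return c+d*((z-c[2])/d[:,2])[:,None]
def blob(mask,near):
    n,l,st,ce=cv2.connectedComponentsWithStats(mask.astype(np.uint8)); i=l[near[1],near[0]]
    if i==0: i=1+np.argmin(np.hypot(*(ce[1:]-near).T))
    return (l==i).astype(np.uint8),st[i],ce[i]
E
python3 - <<'E'
from h import *
im=cv2.imread("pics/top0.png"); m=eyes.camera_model("top")
cv2.imwrite("pics/crop0.png",cv2.resize(im[120:270,205:375],None,fx=4.6,fy=4,interpolation=cv2.INTER_CUBIC)[:, :])
h=cv2.cvtColor(im,cv2.COLOR_BGR2HSV); H,S,V=[h[:,:,i].astype(int) for i in range(3)]
def show(n,mask,near,z):
    b,st,ce=blob(mask,near); c=max(cv2.findContours(b,0,1)[0],key=cv2.contourArea); r=cv2.minAreaRect(c)
    p=ray(m,cv2.boxPoints(r),z); e=[np.linalg.norm(p[1]-p[0]),np.linalg.norm(p[2]-p[1])]
    print(n,st,"ctr",ray(m,ce,z)[0].round(4),"rect",p.mean(0).round(4),"edges",np.round(e,4),np.degrees(np.arctan2(*(p[1]-p[0])[1::-1])).round(1),"px",ce.round(1))
show("box",(S<60)&(V>150),(267,232),.027)
show("rail",(S<70)&(V>110),(295,155),.030)
show("knob",((H<8)|(H>172))&(S>130),(317,165),.074)
show("carr",(H>105)&(H<125)&(S>170)&(V<190),(308,172),.042)
show("reel",(H>105)&(H<125)&(S>150),(168,235),.036)
show("tape",(H>8)&(H<25)&(S>120),(340,246),.012)
show("bottle",(V<70),(184,136),.096)
print(ray(m,[317,165],.074))
E
```

```text
box [ 242  218   49   36 1615] ctr [0.5426 0.0965 0.027 ] rect [0.5427 0.0968 0.027 ] edges [0.0624 0.0882] -1.6 px [266.4 235.7]
rail [ 216  140  144   42 3495] ctr [0.6848 0.0576 0.03  ] rect [0.6834 0.0589 0.03  ] edges [0.0626 0.2662] -3.4 px [287.5 158.6]
knob [312 158  12  14  94] ctr [0.6657 0.0052 0.074 ] rect [0.6663 0.0048 0.074 ] edges [0.0193 0.0231] -90.2 px [317.3 164.8]
carr [305 154  24  28 309] ctr [0.6647 0.005  0.042 ] rect [0.6663 0.005  0.042 ] edges [0.0498 0.0408] -3.4 px [316.4 168.2]
reel [158 221  29  29 642] ctr [0.5442 0.2686 0.036 ] rect [0.5439 0.2679 0.036 ] edges [0.0512 0.0509] -90.1 px [171.6 234.8]
tape [336 230  34  33 540] ctr [ 0.5242 -0.0624  0.012 ] rect [ 0.5239 -0.0627  0.012 ] edges [0.0612 0.0592] -90.1 px [352.3 245.8]
bottle [178 132  12  11 101] ctr [0.7114 0.2371 0.096 ] rect [0.7112 0.2373 0.096 ] edges [0.0191 0.0175] -90.2 px [183.6 136.9]
[[0.66538824 0.00572675 0.074     ]]
```

View pics/crop0.png

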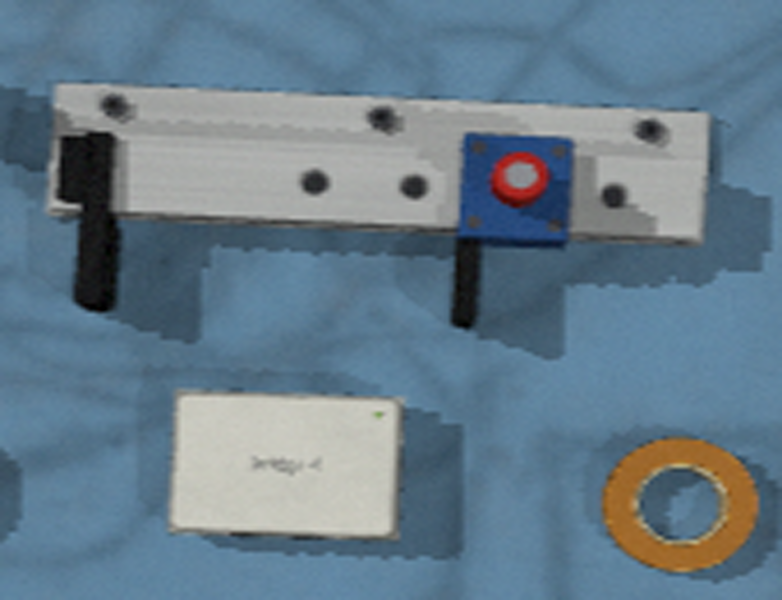

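```bash
cat >> h.py <<'E'
from scipy.spatial.transform import Rotation as Ro
YAW=np.radians(-3.4); KN=np.array([.6665,.0048])
fx=np.array([np.cos(YAW),np.sin(YAW)]); fy=np.array([-fx[1],fx[0]]); ORG=KN+.1105*fy
def f2w(x,y): return ORG+x*fx+y*fy
def w2f(p): d=np.asarray(p)[:2]-ORG; return np.array([d@fx,d@fy])
def plan(*targets):  # (xf,yf,z): fixture coords, tool y along fixture y, tool down
    s=arm.read_state(); R=Ro.from_rotvec(s["orientation"]); T=Ro.from_matrix(np.c_[np.r_[-fx,0],np.r_[fy,0],[0,0,-1]])
    print("turn",(R.inv()*T).as_rotvec(degrees=True).round(2),"now f",w2f(s["eef_pos"]).round(4),np.round(s["eef_pos"][2],4))
    for x,y,z in targets:
        p=np.r_[f2w(x,y),z]; print((x,y,z),"->",R.inv().apply(p-s["eef_pos"]).round(4))
E
python3 - <<'E'
from h import *
m=eyes.camera_model("top")
px=np.array([[315,182],[414,187],[613,196]])/[4.6,4]+[205,120]
for q in ray(m,px,.03): print("hole",w2f(q).round(4))
b=np.array([.5427,.0968]); print("org",ORG,"box f",w2f(b),"nest",f2w(-.051,0))
plan((-.185,-.026,.30),(-.185,-.026,.06))
E
```

```text
hole [ 0.0007 -0.0317]
hole [ 0.0007 -0.0714]
hole [ 0.001  -0.1511]
org [0.67305335 0.1151055 ] box f [-0.12903828 -0.02600406] nest [0.62214312 0.11813013]
turn [ -0.09  -0.03 -16.24] now f [-0.4835  0.4688] 0.2215
(-0.185, -0.026, 0.3) -> [-0.4249 -0.3917 -0.078 ]
(-0.185, -0.026, 0.06) -> [-0.425  -0.3913  0.162 ]
```

```bash
python3 -m creep '[[0,0,0,-0.04,0,0,0],[0,-0.02,-0.02,-0.078,0,0,0],[0,-0.05,-0.05,-0.078,0,0,-3],[0,-0.085,-0.08,-0.078,0,0,-6],[0,-0.12,-0.11,-0.078,0,0,-9],[0,-0.15,-0.14,-0.078,0,0,-12],[0,-0.18,-0.17,-0.078,0,0,-16.2],[0,-0.21,-0.2,-0.078,0,0,-16.2]]'
python3 -c "
from h import *
plan((-.185,-.026,.30),(-.185,-.026,.06),(-.185,-.026,.021))"
```

```text
clock: 0.9
eef_pos: [0.3492, 0.3515, 0.3]
orientation: [-0.092, -3.14, 0.001]
wrist_force: [0.8, -0.0, 0.4]
width: 0.499
grasp_force: 0.0
turn [-0.02 -0.02  0.04] now f [-0.3373  0.2168] 0.3
(-0.185, -0.026, 0.3) -> [-1.521e-01 -2.429e-01  1.000e-04]
(-0.185, -0.026, 0.06) -> [-0.1522 -0.2429  0.2401]
(-0.185, -0.026, 0.021) -> [-0.1522 -0.2428  0.2791]
```

```bash
python3 -m creep '[[0,-0.025,-0.04,0,0,0,0],[0,-0.05,-0.08,0,0,0,0],[0,-0.075,-0.12,0,0,0,0],[0,-0.1,-0.16,0,0,0,0],[0,-0.125,-0.2,0,0,0,0],[0,-0.152,-0.243,0,0,0,0],[0,-0.152,-0.243,0.04,0,0,0],[0,-0.152,-0.243,0.08,0,0,0]]'
python3 -m creep '[[0,0,0,0.04,0,0,0],[0,0,0,0.08,0,0,0],[0,0,0,0.12,0,0,0],[0,0,0,0.15,0,0,0],[0,0,0,0.175,0,0,0],[0,0,0,0.19,0,0,0],[0,0,0,0.198,0,0,0],[0,0,0,0.198,0,0,0]]'
python3 - <<'E'
from h import *
plan((-.0925,-.01,.022)); im=eyes.camera("top"); cv2.imwrite("pics/top1.png",im[:,:,::-1])
cv2.imwrite("pics/crop1.png",cv2.resize(im[110:310,140:400,::-1],None,fx=3,fy=3))
E
```

```text
clock: 1.7
eef_pos: [0.4874, 0.0999, 0.2203]
orientation: [0.099, 3.137, 0.0]
wrist_force: [-0.2, 0.3, 0.0]
width: 0.5
grasp_force: 0.0
clock: 2.5
eef_pos: [0.4852, 0.1015, 0.0214]
orientation: [-0.094, -3.138, 0.0]
wrist_force: [0.1, -0.3, -0.3]
width: 0.5
grasp_force: 0.0
turn [-0.01 -0.14 -0.04] now f [-0.1867 -0.0247] 0.0214
(-0.0925, -0.01, 0.022) -> [-0.0942  0.0148 -0.0008]
```

View pics/crop1.png

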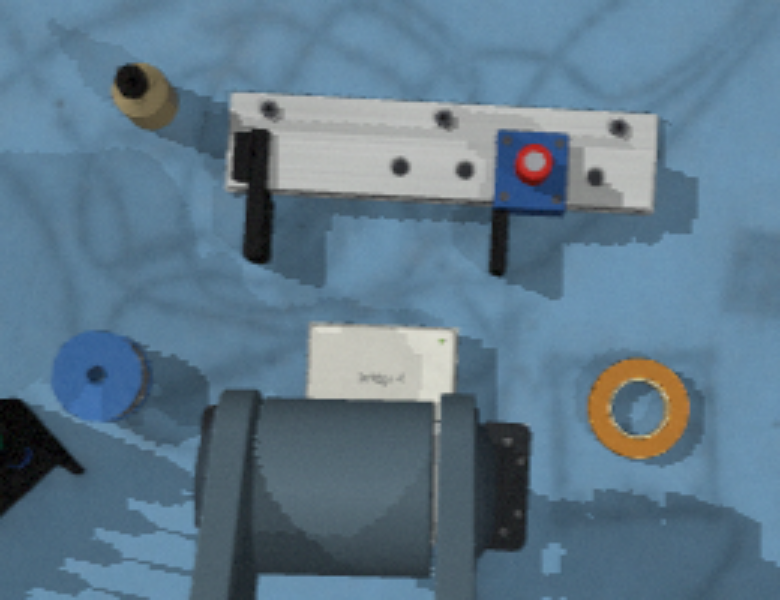

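The gripper stands behind the box, the box hasn't moved, and the lane between the jaws is clear. Next I push, with a slight drift to the left.

```bash
python3 -m creep '[[0,-0.006,0,0,0,0,0],[0,-0.011,0,0,0,0,0],[0,-0.016,0.001,0,0,0,0],[0,-0.021,0.002,0,0,0,0],[0,-0.026,0.0035,0,0,0,0],[0,-0.031,0.005,0,0,0,0],[0,-0.036,0.0065,0,0,0,0],[0,-0.041,0.008,0,0,0,0]]'
python3 -m creep '[[0,-0.006,0.0015,0,0,0,0],[0,-0.012,0.003,0,0,0,0],[0,-0.018,0.0045,0,0,0,0],[0,-0.024,0.006,0,0,0,0],[0,-0.03,0.007,0,0,0,0],[0,-0.035,0.008,0,0,0,0],[0,-0.04,0.008,0,0,0,0],[0,-0.044,0.008,0,0,0,0]]'
python3 - <<'E'
from h import *
plan((-.0925,-.01,.022)); im=eyes.camera("top"); cv2.imwrite("pics/top2.png",im[:,:,::-1])
cv2.imwrite("pics/crop2.png",cv2.resize(im[110:310,140:400,::-1],None,fx=3,fy=3))
E
```

```text
clock: 3.35
eef_pos: [0.5279, 0.1072, 0.0224]
orientation: [-0.094, -3.14, 0.0]
wrist_force: [-3.2, -0.2, 2.0]
width: 0.499
grasp_force: 1.0
clock: 4.15
eef_pos: [0.5724, 0.1124, 0.0225]
orientation: [-0.094, -3.14, -0.0]
wrist_force: [-1.5, -0.6, 1.4]
width: 0.5
grasp_force: 0.8
turn [ 0.   -0.   -0.04] now f [-0.1003 -0.0086] 0.0225
(-0.0925, -0.01, 0.022) -> [-0.0078 -0.0014  0.0005]
```

View pics/crop2.png

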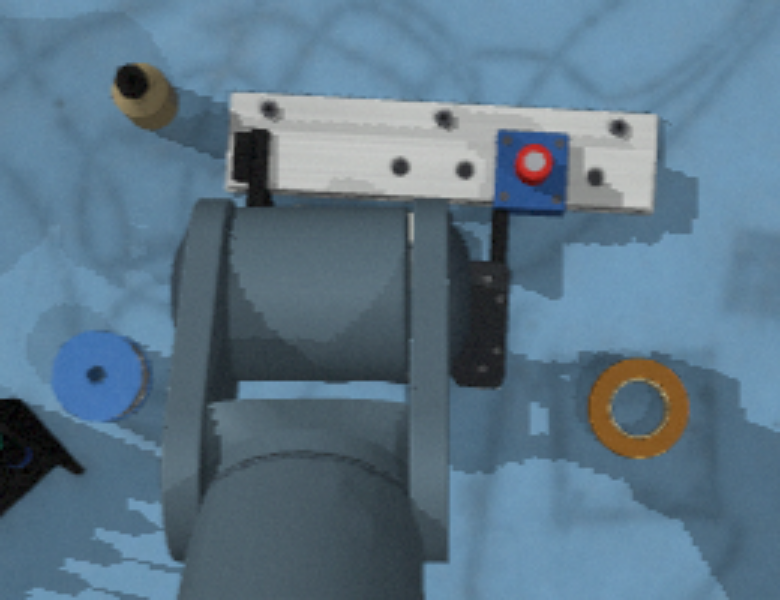

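The box is hidden under the wrist and bystanders haven't moved. I keep pushing in small steps until the force rises.

```bash
python3 -m creep '[[0,-0.003,0,0,0,0,0],[0,-0.005,0,0,0,0,0],[0,-0.007,0,0,0,0,0],[0,-0.007,0,0,0,0,0]]';python3 -m creep '[[0,-0.001,0,0,0,0,0],[0,-0.002,0,0,0,0,0],[0,-0.002,0,0,0,0,0]]'
python3 -c "
from h import *
plan()"
```

```text
clock: 4.6
eef_pos: [0.5794, 0.112, 0.0226]
orientation: [0.094, 3.139, -0.0]
wrist_force: [-0.8, 0.6, 0.1]
width: 0.503
grasp_force: 0.1
clock: 4.9
eef_pos: [0.5802, 0.112, 0.0224]
orientation: [-0.094, -3.138, 0.0]
wrist_force: [-5.4, -0.3, 4.7]
width: 0.499
grasp_force: 2.5
turn [-0.01 -0.13 -0.03] now f [-0.0925 -0.0087] 0.0224
```

Contact is at the expected place (x_f = -92.5 mm). One more press to make it flush, then back off and look.

```bash
python3 -m creep '[[0,-0.001,0,0,0,0,0],[0,-0.002,0,0,0,0,0],[0,-0.003,0,0,0,0,0],[0,-0.003,0,0,0,0,0],[0,-0.003,0,0,0,0,0]]'; python3 -c "
from h import *
plan()"
python3 -m creep '[[0,0.006,0,0,0,0,0],[0,0.04,0,0,0,0,0],[0,0.08,0,0,0,0,0],[0,0.09,0,-0.04,0,0,0],[0,0.09,0,-0.09,0,0,0],[0,0.09,0,-0.09,0,0,0]]'
python3 - <<'E'
from h import *
im=eyes.camera("top"); cv2.imwrite("pics/top3.png",im[:,:,::-1]); plan()
cv2.imwrite("pics/crop3.png",cv2.resize(im[110:310,140:400,::-1],None,fx=3,fy=3))
E
```

```text
clock: 5.4
eef_pos: [0.5803, 0.112, 0.022]
orientation: [-0.093, -3.13, 0.001]
wrist_force: [-14.1, -0.9, 11.9]
width: 0.5
grasp_force: 7.1
turn [-0.04 -0.56 -0.01] now f [-0.0924 -0.0086] 0.022
clock: 6.0
eef_pos: [0.4993, 0.1173, 0.1197]
orientation: [0.093, 3.125, 0.001]
wrist_force: [1.7, -0.1, 0.4]
width: 0.502
grasp_force: 0.0
turn [ 0.04  0.6  -0.04] now f [-0.1753 -0.0083] 0.1167
```

View pics/crop3.png

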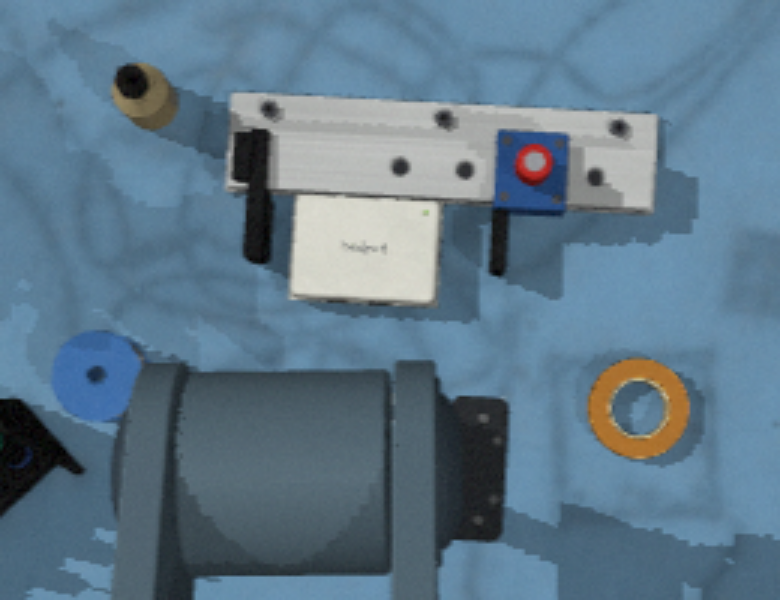

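The box is flush and square between the jaws, a little right of centre, and the carriage hasn't moved. Now to the knob.

```bash
python3 -m creep '[[0,0,0,-0.03,0,0,0],[0,0,0,-0.04,0,0,0]]'; python3 -c "
from h import *
im=cv2.imread('pics/top3.png');h=cv2.cvtColor(im,cv2.COLOR_BGR2HSV)
b,st,ce=blob((h[:,:,1]<60)&(h[:,:,2]>150),(262,200)); print(st,w2f(ray(eyes.camera_model('top'),[262,192.7],.027)[0]))
plan((0,-.1105,.16),(0,-.1105,.064))"
```

```text
clock: 6.25
eef_pos: [0.4953, 0.1171, 0.1538]
orientation: [0.094, 3.137, 0.0]
wrist_force: [0.2, 0.6, 0.3]
width: 0.498
grasp_force: 0.0
[ 236  175   50   36 1606] [-0.0504879  -0.01345919]
turn [ 0.01  0.18 -0.05] now f [-0.1776 -0.0086] 0.1538
(0, -0.1105, 0.16) -> [-0.1777 -0.1018 -0.0057]
(0, -0.1105, 0.064) -> [-0.1774 -0.1018  0.0903]
```

```bash
python3 -m creep '[[0,-0.04,-0.02,-0.005,0,0,0],[0,-0.08,-0.045,-0.005,0,0,0],[0,-0.12,-0.07,-0.005,0,0,0],[0,-0.155,-0.09,-0.005,0,0,0],[0,-0.1775,-0.102,-0.005,0,0,0],[0,-0.1775,-0.102,-0.005,0,0,0],[0,-0.1775,-0.102,-0.005,0,0,0]]'; python3 - <<'E'
from h import *
plan((0,-.1105,.064)); m=eyes.camera_model("wrist"); im=eyes.camera("wrist"); cv2.imwrite("pics/w4.png",im[:,:,::-1])
h=cv2.cvtColor(im,cv2.COLOR_RGB2HSV);H,S=h[:,:,0].astype(int),h[:,:,1]
n,l,st,ce=cv2.connectedComponentsWithStats((((H<8)|(H>172))&(S>130)).astype(np.uint8)); i=1+np.argmax(st[1:,4])
print(st[i],ce[i]); print("knob f z.066",w2f(ray(m,ce[i],.066)[0]),"z.074",w2f(ray(m,ce[i],.074)[0]))
E
```

```text
clock: 6.95
eef_pos: [0.6646, 0.0046, 0.1557]
orientation: [-0.095, -3.138, -0.001]
wrist_force: [0.5, -0.2, -0.2]
width: 0.499
grasp_force: 0.0
turn [ 0.02 -0.13 -0.07] now f [-0.0019 -0.1108] 0.1557
(0, -0.1105, 0.064) -> [-0.0021  0.0002  0.0917]
[263 202  31  37 657] [277.77321157 218.42770167]
knob f z.066 [ 2.42710597e-05 -1.10425286e-01] z.074 [-0.00220449 -0.11043987]
```

View pics/w4.png

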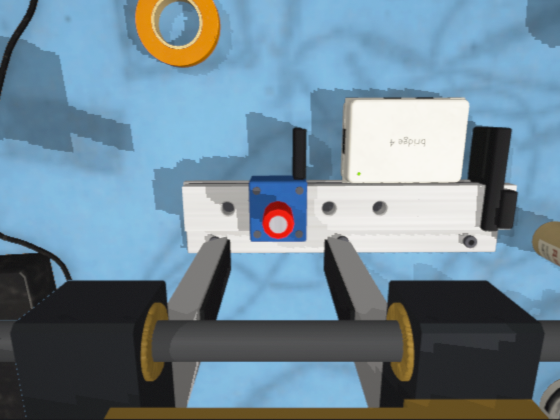

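The wrist view confirms the knob at (278,218), between the fingers and within 0.1 mm sideways. I descend and grip.

```bash
python3 -m creep '[[0,-0.001,0,0.03,0,0,0],[0,-0.001,0,0.06,0,0,0],[0,-0.001,0,0.08,0,0,0],[0,-0.001,0,0.088,0,0,0],[0,-0.001,0,0.0915,0,0,0],[0,-0.001,0,0.0915,0,0,0],[0,-0.001,0,0.0915,0,0,0]]'; python3 -c "
from h import *
plan((0,-.1105,.064))"
```

```text
clock: 7.7
eef_pos: [0.667, 0.0046, 0.0674]
orientation: [0.094, 3.138, -0.0]
wrist_force: [0.2, -0.3, 1.2]
width: 0.501
grasp_force: 0.0
turn [-0.01  0.14 -0.03] now f [ 0.0005 -0.1106] 0.0674
(0, -0.1105, 0.064) -> [0.0005 0.0001 0.0034]
```

```bash
python3 -m creep '[[0,0,0,0.003,0,0,0],[0.3,0,0,0.003,0,0,0],[1,0,0,0.003,0,0,0],[1,0,0,0.003,0,0,0],[1,0,0,0.003,0,0,0],[1,0,0,0.003,0,0,0],[1,0,0,0.003,0,0,0],[1,0,0,0.003,0,0,0]]' 35; python3 -c "
from h import *
plan((0,-.0705,.064));print(arm.read_state()['wrist_force'])"
```

```text
clock: 8.5
eef_pos: [0.6663, 0.0046, 0.0631]
orientation: [0.094, 3.14, 0.0]
wrist_force: [-0.8, 1.3, 0.5]
width: 0.23
grasp_force: 35.0
turn [ 0.    0.01 -0.04] now f [-0.0002 -0.1107] 0.0631
(0, -0.0705, 0.064) -> [-0.0002  0.0402 -0.0009]
[-0.80319142  1.30876775  0.45707659]
```

```bash
python3 -m creep '[[1,0,0,-0.004,0,0,0],[1,0,0,-0.008,0,0,0],[1,0,0,-0.012,0,0,0],[1,0,0,-0.0135,0,0,0],[1,0,0,-0.0135,0,0,0],[1,0,0,-0.0135,0,0,0],[1,0,0,-0.0135,0,0,0]]'; python3 -c "
from h import *
plan((0,-.0705,.064));print(arm.read_state()['wrist_force'])"
```

```text
clock: 9.2
eef_pos: [0.6662, 0.0046, 0.0763]
orientation: [0.094, 3.14, 0.0]
wrist_force: [3.3, 0.3, -5.8]
width: 0.228
grasp_force: 35.0
turn [ 0.01  0.   -0.04] now f [-0.0003 -0.1107] 0.0763
(0, -0.0705, 0.064) -> [-0.0003  0.0402  0.0123]
[ 3.335608    0.30084961 -5.83910722]
```

Lift of 13.2 mm with 5.8 N of spring force, so there's no slip and the pin is clear. Now the slide.

```bash
python3 -m creep '[[1,0,0.004,0,0,0,0],[1,0,0.009,0,0,0,0],[1,0,0.014,0,0,0,0],[1,0,0.019,0,0,0,0],[1,0,0.024,0,0,0,0],[1,0,0.029,0,0,0,0],[1,0,0.034,0,0,0,0],[1,0,0.037,0,0,0,0]]';python3 -m creep '[[1,0,0.0015,0,0,0,0],[1,0,0.003,0,0,0,0],[1,0,0.003,0,0,0,0],[1,0,0.003,0,0,0,0],[1,0,0.003,0,0,0,0]]'; python3 -c "
from h import *
plan((0,-.0705,.063));print(arm.read_state()['wrist_force'])"
```

```text
clock: 10.0
eef_pos: [0.6683, 0.0418, 0.0764]
orientation: [-0.094, -3.14, 0.001]
wrist_force: [2.1, -2.7, -5.4]
width: 0.227
grasp_force: 35.0
clock: 10.5
eef_pos: [0.6685, 0.0447, 0.0764]
orientation: [-0.095, -3.14, -0.001]
wrist_force: [2.4, -1.2, -7.0]
width: 0.226
grasp_force: 35.0
turn [ 0.03 -0.02 -0.05] now f [-0.0004 -0.0706] 0.0764
(0, -0.0705, 0.063) -> [-0.0004  0.0001  0.0134]
[ 2.35231073 -1.18075914 -7.04257339]
```

Moved 40.1 mm. I lower the pin into the hole.

```bash
python3 -m creep '[[1,0,0,0.003,0,0,0],[1,0,0,0.006,0,0,0],[1,0,0,0.009,0,0,0],[1,0,0,0.012,0,0,0],[1,0,0,0.0138,0,0,0],[1,0,0,0.0138,0,0,0],[1,0,0,0.0138,0,0,0],[1,0,0,0.0138,0,0,0]]'; python3 - <<'E'
from h import *
plan((0,-.0705,.063));print(arm.read_state()['wrist_force'])
im=eyes.camera("scene")
im2=eyes.camera("wrist"); cv2.imwrite("pics/5.png",np.hstack([cv2.resize(im[150:270,210:370,::-1],(400,300)),cv2.resize(im2[:,:,::-1],(400,300))]))
E
```

```text
clock: 11.3
eef_pos: [0.6686, 0.0447, 0.0631]
orientation: [-0.094, -3.14, -0.0]
wrist_force: [-1.6, 0.9, 1.2]
width: 0.228
grasp_force: 35.0
turn [ 0.01 -0.01 -0.04] now f [-0.0003 -0.0706] 0.0631
(0, -0.0705, 0.063) -> [-0.0003  0.0001  0.0001]
[-1.60912018  0.912387    1.18671625]
```

View pics/5.png

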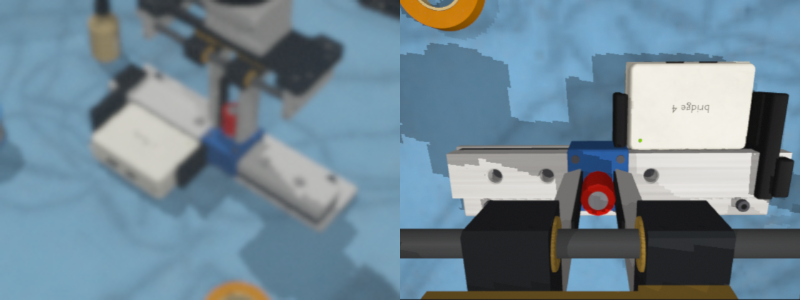

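The carriage is in the next hole, the TCP is back at its seated height with almost no force, and the box is enclosed. I check the box pose numerically before handing in.

```bash
python3 - <<'E'
from h import *
m=eyes.camera_model("wrist"); im=eyes.camera("wrist"); h=cv2.cvtColor(im,cv2.COLOR_RGB2HSV)
mask=((h[:,:,1]<45)&(h[:,:,2]>170)).astype(np.uint8); mask[:, :435]=0; mask[:, 498:]=0; mask[206:]=0
# box in the full wrist frame: cols 439-528, rows 88-208
mask=((h[:,:,1]<45)&(h[:,:,2]>170)).astype(np.uint8); mask[209:]=0
b,st,ce=blob(mask,(480,120)); c=max(cv2.findContours(b,0,1)[0],key=cv2.contourArea); r=cv2.boxPoints(cv2.minAreaRect(c))
p=np.array([w2f(q) for q in ray(m,r,.027)]); print(st,p.round(4).tolist(),p.mean(0).round(4)); e=p[1]-p[0]; print(np.degrees(np.arctan2(e[1],e[0])))
E
```

```text
[  322    86   176   123 20065] [[-0.082, -0.0483], [-0.082, 0.0392], [-0.0191, 0.048], [-0.0191, -0.0465]] [-0.0505 -0.0019]
89.98157286988678
```

Box measured at x_f ≈ -50.5 mm, y_f ≈ -2 mm, with its near edge parallel to the rail. All end conditions are met, so I hand in.

```bash
python3 -c "
from workcell import hand_in
print(hand_in())"
```

```text
the job is handed in; nothing more can be done
None
```

Job handed in at about 11 s on the robot's clock, verdict not shown: the box is flush against the rail and enclosed (about 2 mm off centre), the carriage is seated in the next hole, and the red knob is still held with 35 N.

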